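Close the curing oven: slide the crown tray home and latch the door

ROBOT

A 6-joint arm with a two-finger parallel gripper is mounted at the origin on the work surface. World frame = base frame: x ahead of the robot, y to its left, z up, the work surface at z = 0. Lengths are in m, angles in degrees, forces in N, time in s.
With the tool pointing down it reaches from about 0.35 to 0.875 m from the base axis. Payload 4.2 kg.
Tool frame: the origin (TCP) lies midway between the tips of the shut fingers; the grasp point (between the pads) lies 19 mm behind it; z points along the fingers, y is the line along which they close (so a half turn about z gives the same grasp; the last joint's range is limited). The gripper opens to 87 mm and grips with 3 to 60 N. Pads are 19 mm wide; open, the fingers measure 117 mm over their backs; the gripper's body (75 mm by 190 mm) begins 51 mm behind the grasp point.
Start: joints at [14.817, 22.042, 0.453, 0, -68.411, -14.817], TCP at [0.625, 0, 0.199] pointing down, gripper open.
Joint ranges: [-179.83, 179.83], [-69.29, 118.12], [-61.27, 80.66], [-181.25, 117.63], [-171.15, -9.14], [-177.46, 177.46]. Speed limits (degrees/s): [159.86, 159.86, 180, 180, 180, 180].

INTERFACE

Orientations are given as [roll, pitch, yaw] about the fixed x, y, z axes, in that order (R = Rz(yaw) Ry(pitch) Rx(roll)).
In Python, from workcell import env gives the robot as it stands. The module is installed in compiled form; this text tells all that it offers. Calls block until the motion is done:
- env.goto(position, orientation): joint-space move of the TCP to a pose.
- env.move_straight(position, rotation=None, rate=0.15, force_limit=None): straight line of the TCP; rotation=None keeps the orientation; rate is the mean speed in m/s. With force_limit (N) it stops when the force on the tool has changed by that much, and returns True; else False.
- env.set_joints(angles): joint-space move.
- env.gripper_to(opening, grasp_force=None): opening from 0.0 (shut) to 1.0 (fully open); grasp_force is the grip in N (None keeps the last); returns when the fingers have stopped.
- env.dwell(seconds).
- env.inverse_kinematics(position, orientation): joint angles nearest the present ones, or None.
- env.read_state(): the state.
- env.grab_frame(name): name is "scene" or "side" or "wrist"; returns a dict with "image" (384x512x3 uint8, blue, green, red), "fx", "fy", "cx", "cy" (pixels), "position" and "orientation" of the camera in the world. Camera axes: x right, y up, looking along -z (the intrinsics and any distortion apply to the point x, -y, -z); pixel columns grow to the right and rows downward; lengths in m; the calibration is good to about 2 mm. The wrist camera is an equidistant fisheye: a pixel r from the principal point sees the ray r / f radians off the axis. A picture is of the moment at which its call begins. There is no depth.
A pose or a line that the arm cannot do raises env.Unreachable and nothing moves.
- env.close_job(): hands the job in; it is judged then, once.
Trained networks look in a picture, given as the dict that the camera call returned (one of the last four; its "shot" number tells which), for a name from the list of things; names that differ only in an ending like _2 or _b are one class to them, and where a whole thing is asked for, a point or a joint stands for the part that bears it (a point fixed in the world has none). Each returns a list of dicts, best first, with "score" (0 to 1); they miss things now and then, are a little off and sometimes report something else, mostly with a low value. They report only what shows in the picture. A call takes as long as a camera call.
- env.search_frame(picture, thing): "xyz" ([x, y, z] in m, in world coordinates, good to about 4 mm: the middle of the surface that is visible of it).
- env.trace(picture, thing): "mask" (384x512 bool, what is visible of it).
The state is a dict: "clock": time; "joint_positions": joint angles; "qvel": joint speeds; "joint_torque": joint torques, N m; "position": TCP position; "tool_rot": TCP orientation; "force": force on the tool from outside, world axes, zero at the start; "wrist_torque": the same for the moment, N m; "opening": opening from 0.0 (shut) to 1.0 (fully open); "finger_force": force on a finger pad.
Only numpy, scipy, OpenCV 4.12 (cv2) and the standard library are available. Lean on these libraries where they do the work, as an engineer would, in place of code of your own. Each camera call takes 0.05 s, during which the arm holds its last target. There are 200 camera calls.

TASK

Slide the tray of crowns fully home into the light-curing oven (pushing it with no more than 30 N), then swing the oven's door to and press it, with no more than 20 N, until its sprung latch rides over the keeper and snaps in, so that the door stays shut by itself. Do not slam the door, do not touch the carrier with the crowns, and leave the stone model, the jar and the dish where they stand.

Things in the scene. Friction and masses are not known exactly. Their poses are not given: they have to be found in the camera images.
- oven: White bench-top light-curing oven, fixed: 250 mm deep (its x), 270 wide (y), 210 high. Origin at the centre of its underside, z up; its front face, 125 mm from the origin, looks along its -x. Chamber opening in the front: y -100 to +40 mm, z 45 to 185 mm. The door hangs before it, hinged at the -y side, latching at the +y side, where the control column with its display is.
- keeper_spot (a point): Nominal place, on the oven, of the steel keeper (strike) just past the shut door's free edge: the middle of its upright rolled lip (4 mm thick, 34 high), 115 mm above the bench, 25 mm before the oven's front face, 59 mm from the oven's origin along its +y. The real keeper is screwed on through slots, up to 6 mm nearer to or farther from the oven. Its buffer stops the door 1 to 3 mm past the snap.
- door (a joint): Angle of the door about its upright hinge, rad: 0 shut (parallel to the oven's front), growing as the free edge swings out; 1.4 to 1.65 at the start. Door: z 40 to 190 mm, 18 mm thick, free edge 176 mm from the hinge axis (in mid-thickness); the hinge friction (0.06 N m) holds it where it is left. Latched it lies anywhere from -0.045 to 0.035, as the keeper is set.
- door_hinge (a point): Point on the door's upright hinge axis, 115 mm above the bench. The axis is 17 mm before the oven's front face (142 mm from the oven's origin along its -x) and 122 mm from its origin along -y.
- door_push (a point): On the door's flat outer face above the handle, 155 mm from the hinge axis, 165 mm above the bench, 25 mm below its top; moves with the door. Axes: y hinge to free edge, x into the face, z up. Pressed here the latch resists over 12 mm (somewhere from 20 mm before to 6 mm past nominal shut), 5 rising to 13 N, drops at the snap, then the buffer stops it hard. Nearer the hinge it takes more.
- door_handle (a point): Middle of the upright bar handle (bar 10 mm thick, z 58 to 122 mm) on the door's outer face, 150 mm from the hinge axis, the bar's axis 25 mm out from the face; moves with the door.
- tray (a joint): How far the tray is pulled out, m: 0 fully home against its stop, 0.06 to 0.09 at the start. It slides along the oven's x axis on runners with about 2 N of friction and stays where it is left. Standing out more than about 9 mm it blocks the door.
- tray_lip (a point): Middle of the outer face of the tray's upright front lip, 71 mm above the bench; the lip is 130 mm wide, from 47 to 87 mm above the bench, its top rim rounded. Moves with the tray; its axes are the oven's (x into the oven). Home, it lies 4 mm inside the oven's front face.
- model: Bystander: cream stone dental model, 56 x 66 mm, 33 mm high, loose on the bench; origin at the centre of its underside.
- jar: Bystander: small white screw jar with a grey cap, 44 mm across, 55 mm high, loose; origin at the centre of its underside.
- dish: Bystander: small white ceramic bowl, 60 mm across, 30 mm high, loose; origin at the centre of its underside.
- crowns (a point): White round honeycomb firing carrier (84 mm across, 12 mm high) fixed on the tray, with four small tooth crowns on steel pins (top 88 mm above the bench). This point: on the carrier's axis, 62 mm behind the lip's face, 76 mm above the bench, among the crowns. Moves with the tray. Not to be touched.
- latch (a point): Middle of the door's free edge, 176 mm from the hinge axis, 115 mm above the bench, where the bevelled steel bolt (20 mm high) stands 12 mm out of the edge, its 45 degree bevel towards the oven; this point moves with the door, not with the bolt. The keeper's lip presses the bolt back by 9 mm against its spring, then it springs out behind the lip. Let go before that, the door springs back out.

How it is judged:
By the outcome, as a careful person would: the job done as asked, in the order asked, and still so for the second after the job is handed in, with the robot touching nothing.
It also fails if it takes over 62 s, if anything falls off the work surface, if the arm or the gripper's body presses on something with over 40 N, if the wrist force passes 120 N, or if a joint passes its speed limit or range.

## Working session

There is one attempt and no reset: what is moved stays moved. The work goes in short steps, each a Python script; the robot and the scene stay as the last script left them, time stands still between calls to the robot, and variables do not carry over. Pictures are saved under pics/ and viewed, at most 10 in all, crops included, and the job is handed in when it is done.

```bash
mkdir -p pics; python3 - <<'E'
from workcell import env
import cv2,numpy as np
np.set_printoptions(precision=4,suppress=True)
P={n:env.grab_frame(n) for n in("scene","side")}
cv2.imwrite("pics/a.png",np.hstack([P["scene"]["image"],P["side"]["image"]])[:, :] if 0 else cv2.resize(np.vstack([P["scene"]["image"],P["side"]["image"]]),(448,672))[:600] if 0 else P["scene"]["image"])
cv2.imwrite("pics/b.png",P["side"]["image"])
for n,p in P.items():
  print(n,p["position"],p["orientation"],p["fx"],p["cx"],p["cy"])
  for t in["oven","door","door_hinge","door_push","door_handle","tray","tray_lip","model","jar","dish","crowns","latch","keeper_spot"]:
    r=env.search_frame(p,t); print(t,[(np.round(a["xyz"],3).tolist(),round(a["score"],2)) for a in r[:2]])
print(env.read_state())
E
```

```text
scene [1.3957 0.6112 0.9478] [ 48.946    1.1257 119.4671] 471.3226075394673 258.619631971737 190.7235050087777
oven [([0.649, -0.159, 0.155], 0.81)]
door [([0.518, 0.016, 0.124], 0.67)]
door_hinge [([0.523, 0.016, 0.125], 0.69)]
door_push [([0.522, 0.019, 0.126], 0.69)]
door_handle [([0.521, 0.017, 0.124], 0.69)]
tray [([0.588, -0.09, 0.062], 0.96)]
tray_lip [([0.591, -0.089, 0.064], 0.67)]
model [([0.656, 0.299, 0.02], 0.9)]
jar [([0.495, 0.298, 0.041], 0.82), ([0.524, 0.018, 0.122], 0.7)]
dish [([0.544, 0.451, 0.025], 0.9)]
crowns []
latch [([0.52, 0.018, 0.118], 0.77)]
keeper_spot [([0.653, -0.164, 0.158], 0.9)]
side [1.3602 0.1319 1.0599] [40.1249  0.7793 89.7668] 477.28768623312214 252.24025772572185 193.24054151626058
oven [([0.652, -0.198, 0.204], 0.9), ([0.528, 0.048, 0.129], 0.51)]
door [([0.528, 0.045, 0.127], 0.81)]
door_hinge [([0.528, 0.048, 0.127], 0.58), ([0.656, 0.292, 0.018], 0.48)]
door_push []
door_handle [([0.527, 0.046, 0.126], 0.95)]
tray [([0.594, -0.078, 0.066], 0.89)]
tray_lip [([0.594, -0.08, 0.06], 0.9)]
model [([0.65, 0.292, 0.018], 0.9)]
jar [([0.496, 0.293, 0.048], 0.74), ([0.528, 0.048, 0.13], 0.61)]
dish []
crowns [([0.593, -0.078, 0.064], 0.84), ([0.491, 0.298, 0.046], 0.61)]
latch [([0.526, 0.047, 0.126], 0.58)]
keeper_spot [([0.648, 0.293, 0.022], 0.66), ([0.653, -0.197, 0.205], 0.63)]
{'clock': 1.4, 'joint_positions': array([ 14.8185,  22.0429,   0.4508,   0.0016, -68.41  , -14.8163]), 'qvel': array([-0.0335,  0.0661,  0.0381, -0.0245, -0.0184,  0.0416]), 'joint_torque': array([ -0.0002, -39.0465,  18.7622,   4.2244,   0.0154,  -0.    ]), 'position': array([0.625, 0.   , 0.199]), 'tool_rot': array([179.9983,  -0.002 , -89.9972]), 'force': array([-0.2098, -0.058 ,  1.112 ]), 'wrist_torque': array([-0.0097,  0.0081,  0.0126]), 'finger_force': 0.0, 'opening': 0.997916002048757}
```

View pics/a.png

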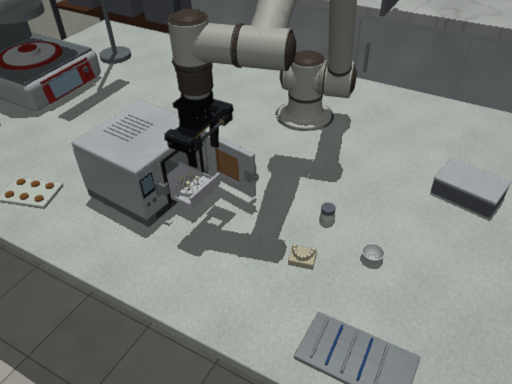

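View pics/b.png

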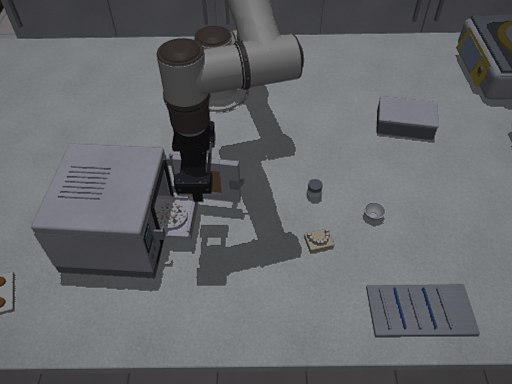

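The scene and side pictures agree. The oven is at about x 0.65, y -0.2, with its front towards world +y. The door stands open along y at x≈0.52, the tray is at side pixel (177,215), and the bystanders are well off at y≈0.3. I'll move the arm clear and then fit the oven pose.

```bash
python3 - <<'E'
from workcell import env
import cv2,numpy as np,pickle
env.move_straight([0.625,0.03,0.34],rate=0.25)
env.goto([0.45,0.16,0.36],[180,0,-90])
P={n:env.grab_frame(n) for n in("scene","side","wrist")}
for n,p in P.items():
  for t in["oven","door","tray"]:
    r=env.trace(p,t)
    if r: p["m_"+t]=r[0]["mask"]; print(n,t,r[0]["score"],r[0]["mask"].sum())
pickle.dump(P,open("p.pkl","wb"))
a=cv2.resize(P["scene"]["image"][90:230,65:265],(800,560),interpolation=cv2.INTER_CUBIC)
b=cv2.resize(P["side"]["image"][130:290,30:250],(800,582),interpolation=cv2.INTER_CUBIC)
cv2.imwrite("pics/c.png",a);cv2.imwrite("pics/d.png",b);cv2.imwrite("pics/w.png",P["wrist"]["image"])
print(env.read_state()["clock"])
E
```

```text
scene oven 0.7 14027
scene door 0.67 2098
scene tray 0.78 1445
side oven 0.83 19391
side door 0.82 2688
side tray 0.88 1544
wrist oven 0.63 7436
wrist door 0.61 3581
wrist tray 0.61 3038
3.6083
```

View pics/c.png

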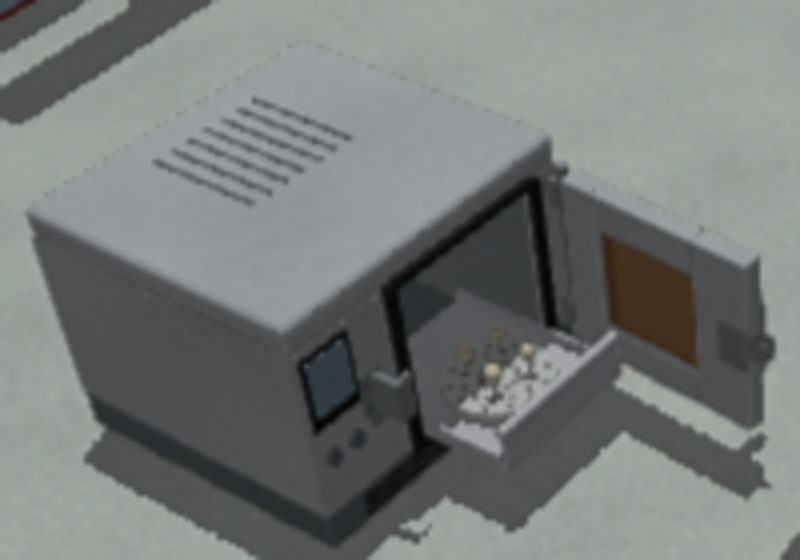

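View pics/d.png

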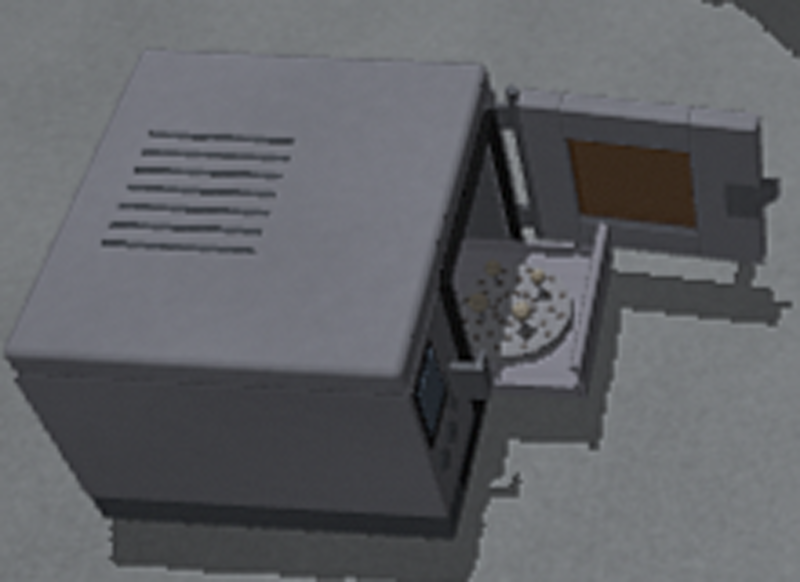

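The arm is clear now. The oven's corners, keeper (scene crop (390,395)), tray lip (505,440)-(615,335) and door edge (757,262) are all visible. I'll fit pose, tray and door from these pixels.

```bash
cat > h.py <<'E'
import numpy as np
from scipy.spatial.transform import Rotation as R
def proj(p,X):
    Rc=R.from_euler('xyz',p["orientation"],degrees=True).as_matrix()
    c=(np.atleast_2d(X)-p["position"])@Rc
    return np.c_[p["cx"]+p["fx"]*c[:,0]/-c[:,2], p["cy"]-p["fy"]*c[:,1]/-c[:,2]]
def ov(q,X):   # oven frame -> world
    X=np.atleast_2d(X); c,s=np.cos(q[2]),np.sin(q[2])
    return np.c_[q[0]+c*X[:,0]-s*X[:,1], q[1]+s*X[:,0]+c*X[:,1], X[:,2]]
def doorpt(th,r,n,z): # n: outward from mid-thickness
    return [-.142-r*np.sin(th)-n*np.cos(th), -.122+r*np.cos(th)-n*np.sin(th), z]
E
python3 - <<'E'
import pickle; from h import *
from scipy.optimize import least_squares
P=pickle.load(open("p.pkl","rb"))
F=-.125;B=.125;L=-.135;T=.135
def model(q):
    t,th=q[3],q[4]; lx=-.121-t
    return ov(q,[[F,T,.21],[F,L,.21],[B,L,.21],[B,T,.21],[F,T,0],[B,T,0],
      [lx,-.03+.065,.087],[lx,-.03-.065,.087],doorpt(th,.176,-.009,.19),doorpt(th,.176,-.009,.04)])
sc=np.array([[285,333],[550,138],[302,41],[30,210],[335,543],[95,418],[505,440],[617,335],[757,262],[755,425]])
sd=np.array([[402,388],[490,68],[145,50],[8,355],[452,537],[105,515],[577,388],[605,228],[757,125],[762,262]])
obs=[(P["scene"],(sc+.5)/4-.5+[65,90]),(P["side"],(sd+.5)/(800/220)-.5+[30,130])]
def f(q):
    r=[(proj(p,model(q))+q[5+2*i:7+2*i]-o).ravel() for i,(p,o) in enumerate(obs)]
    return np.concatenate(r+[q[5:]/1.0])
s=least_squares(f,[.65,-.2,-1.57,.075,1.5,0,0,0,0],loss="soft_l1",x_scale=[.01,.01,.01,.01,.01,1,1,1,1])
print(s.x); r=s.fun[:40].reshape(2,10,2); print(r.round(1))
q=s.x
for n,x in [("hinge",[-.142,-.122,.115]),("keeper",[-.15,.059,.115]),("lip",[-.121-q[3],-.03,.071]),("push",doorpt(q[4],.155,.009,.165)),("handle",doorpt(q[4],.15,.034,.09))]: print(n,ov(q,x).round(4))
pickle.dump(q,open("q.pkl","wb"))
E
```

```text
[ 0.60650304 -0.23815686 -1.65894958  0.08237163  1.55396877 -0.68984092
 -0.03139889  0.06152538  1.58554824]
[[[-1.4 -0.1]
  [ 0.9 -0.9]
  [ 0.6 -0.7]
  [-2.2 -0.6]
  [ 0.5  5.7]
  [ 1.   4.2]
  [-1.  -1.3]
  [ 0.3 -0. ]
  [-0.5  0.1]
  [ 1.4  1. ]]

 [[-1.4 -2.4]
  [-0.6 -0.7]
  [-1.  -0.5]
  [-3.5 -0.1]
  [ 1.1  5.1]
  [ 0.4  4.5]
  [ 0.1 -4.4]
  [ 0.7  0.2]
  [ 0.5  0. ]
  [ 1.1  0. ]]]
hinge [[ 0.4975 -0.086   0.115 ]]
keeper [[ 0.6785 -0.0939  0.115 ]]
lip [[ 0.5945 -0.0329  0.071 ]]
push [[0.5048 0.0691 0.165 ]]
handle [[0.4794 0.0668 0.09  ]]
```

View pics/w.png

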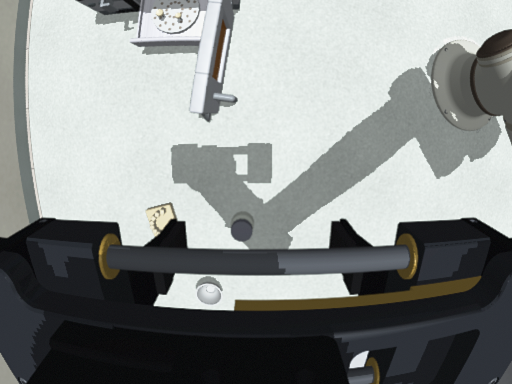

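The wrist view shows the door top edge (215,0)-(205,110) with the handle at (230,98), the tray lip at (165,42), and bystanders far off. The bottom-corner residuals are large, probably because the plinth is inset, so I'll refit without those.

```bash
python3 - <<'E'
import pickle,cv2; from h import *
from scipy.optimize import least_squares
P=pickle.load(open("p.pkl","rb"))
F=-.125;B=.125;L=-.135;T=.135
def model(q):
    t,th=q[3],q[4]; lx=-.121-t
    return ov(q,[[F,T,.21],[F,L,.21],[B,L,.21],[B,T,.21],
      [lx,-.03+.065,.087],[lx,-.03-.065,.087],doorpt(th,.176,-.009,.19),doorpt(th,.176,-.009,.04)])
k=[0,1,2,3,6,7,8,9]
sc=np.array([[285,333],[550,138],[302,41],[30,210],[335,543],[95,418],[505,440],[617,335],[757,262],[755,425]])[k]
sd=np.array([[402,388],[490,68],[145,50],[8,355],[452,537],[105,515],[577,380],[605,228],[757,125],[762,262]])[k]
obs=[(P["scene"],(sc+.5)/4-.5+[65,90]),(P["side"],(sd+.5)/(800/220)-.5+[30,130])]
def f(q):
    r=[(proj(p,model(q))+q[5+2*i:7+2*i]-o).ravel() for i,(p,o) in enumerate(obs)]
    return np.concatenate(r+[q[5:]/1.0])
s=least_squares(f,[.65,-.2,-1.57,.075,1.5,0,0,0,0],loss="soft_l1",x_scale=[.01,.01,.01,.01,.01,1,1,1,1])
print(s.x); print(s.fun[:32].reshape(2,8,2).round(1).tolist())
q=s.x
for n,x in [("hinge",[-.142,-.122,.115]),("keeper",[-.15,.059,.115]),("lip",[-.121-q[3],-.03,.071]),("push",doorpt(q[4],.155,.009,.165)),("handle",doorpt(q[4],.15,.034,.09))]: print(n,ov(q,x).round(4))
pickle.dump(q,open("q.pkl","wb"))
out=[]
for i,n in enumerate(("scene","side")):
    p=P[n]; im=cv2.resize(p["image"],None,fx=4,fy=4)
    lx=-.121-q[3]; th=q[4]
    ls=[[[F,T,.21],[F,L,.21],[B,L,.21],[B,T,.21]],[[F,-.1,.045],[F,.04,.045],[F,.04,.185],[F,-.1,.185]],[[lx,.035,.087],[lx,-.095,.087],[lx,-.095,.047],[lx,.035,.047]],
     [doorpt(th,.0,-.009,.19),doorpt(th,.176,-.009,.19),doorpt(th,.176,-.009,.04),doorpt(th,.0,-.009,.04)],[[-.15,.059,.098],[-.15,.059,.132]]]
    for l in ls: cv2.polylines(im,[((proj(p,ov(q,l)))*4+2).astype(int)],True,(0,0,255),1)
    out.append(im[360:900,250:1050] if i==0 else im[520:1120,120:920])
    cv2.imwrite(f"pics/o{i}.png",out[-1])
# combined
a,b=[cv2.resize(o,(400,int(o.shape[0]/2))) for o in out]
E
```

```text
[ 0.60871864 -0.23646967 -1.6509905   0.08042642  1.54678853 -0.35763496
 -0.06622413  0.10797416  1.47702079]
[[[-0.5, 0.5], [1.2, -0.7], [0.4, -0.2], [-2.0, 0.2], [-0.7, -1.2], [0.3, -0.1], [-0.0, 0.3], [1.8, 1.2]], [[-0.2, -2.0], [-0.3, -0.5], [-1.0, 0.2], [-2.7, 1.0], [0.2, -2.2], [0.4, 0.2], [0.8, 0.2], [1.4, 0.1]]]
hinge [[ 0.4985 -0.0852  0.115 ]]
keeper [[ 0.6795 -0.0917  0.115 ]]
lip [[ 0.595  -0.0333  0.071 ]]
push [[0.5057 0.0699 0.165 ]]
handle [[0.4803 0.0676 0.09  ]]
```

View pics/o1.png

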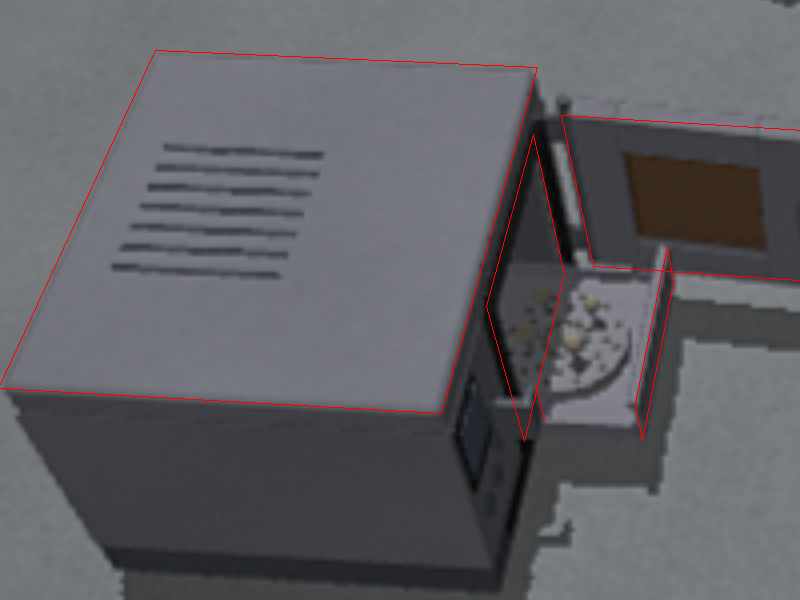

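```bash
cat >> h.py <<'E'
import pickle
def rpy(z,y):
    z=z/np.linalg.norm(z); y=y-z*(z@y); y=y/np.linalg.norm(y)
    return R.from_matrix(np.c_[np.cross(y,z),y,z]).as_euler('xyz',degrees=True)
def oax(q): return np.array([np.cos(q[2]),np.sin(q[2]),0]),np.array([-np.sin(q[2]),np.cos(q[2]),0])
E
python3 - <<'E'
from workcell import env; from h import *
np.set_printoptions(precision=4,suppress=True)
q=pickle.load(open("q.pkl","rb")); ox,oy=oax(q)
d=np.cos(np.pi/6)*ox-np.array([0,0,.5])
for s in(1,-1):
    o=rpy(d,s*oy)
    for x,z in((-.33,.25),(-.26,.062),(-.12,.062)):
        p=ov(q,[x,.005,z])[0]; print(s,p,o,env.inverse_kinematics(p,o))
E
```

```text
1 [0.6401 0.0921 0.25  ] [-180.       60.       85.4052] [ 38.9219  39.4273   1.0841  39.491  -99.0625 125.1662]
1 [0.6345 0.0223 0.062 ] [-180.       60.       85.4052] [ 34.2777  47.4233 -13.566   43.2077 -79.9983 112.5445]
1 [ 0.6233 -0.1173  0.062 ] [-180.       60.       85.4052] [ 22.5265  43.1726 -25.5012  54.5099 -71.205  109.994 ]
-1 [0.6401 0.0921 0.25  ] [-180.      -60.      -94.5948] [ 38.9219  39.4273   1.0841  39.491  -99.0625 -54.8338]
-1 [0.6345 0.0223 0.062 ] [-180.      -60.      -94.5948] [ 34.2777  47.4233 -13.566   43.2077 -79.9983 -67.4555]
-1 [ 0.6233 -0.1173  0.062 ] [-180.      -60.      -94.5948] [ 22.5265  43.1726 -25.5012  54.5099 -71.205  -70.006 ]
```

```bash
python3 - <<'E'
from workcell import env; from h import *; import cv2
np.set_printoptions(precision=4,suppress=True)
q=pickle.load(open("q.pkl","rb")); ox,oy=oax(q)
o=rpy(np.cos(np.pi/6)*ox-np.array([0,0,.5]),-oy)
env.gripper_to(0.0)
env.goto(ov(q,[-.33,.005,.25])[0],o)
print(env.move_straight(ov(q,[-.25,.005,.062])[0],rate=.15,force_limit=8))
s=env.read_state();print(s["clock"],s["position"],s["force"],s["opening"])
S=env.grab_frame("side")["image"];C=env.grab_frame("scene")["image"]
f=lambda i:cv2.resize(i,(400,400),interpolation=cv2.INTER_CUBIC)
cv2.imwrite("pics/e.png",np.hstack([f(C[80:240,110:270]),f(S[120:280,110:270])]))
E
```

```text
False
7.575 [0.6343 0.0129 0.0628] [-0.0684  0.3942 -0.224 ] 0.006566124693954653
```

View pics/e.png

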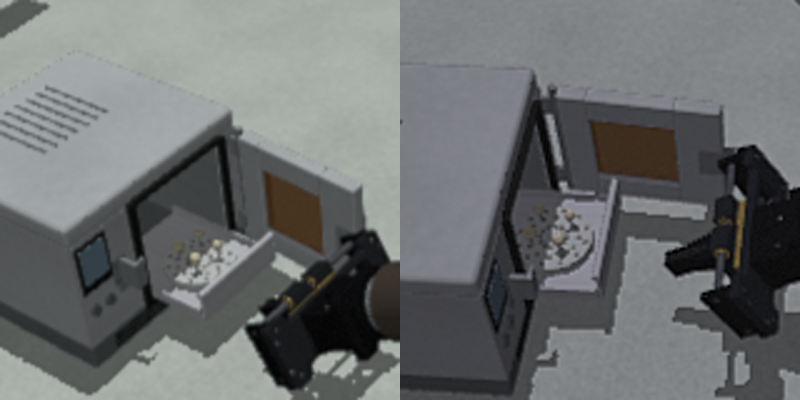

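The fingertips are about 45 mm before the lip. The gripper's door-side corner runs close to the door's free edge (side (740,155)), so I'll shift slightly away from the door and push gently.

```bash
python3 - <<'E'
from workcell import env; from h import *; import cv2
np.set_printoptions(precision=4,suppress=True)
q=pickle.load(open("q.pkl","rb")); ox,oy=oax(q)
def st(t):
    s=env.read_state(); p=s["position"]-np.array([q[0],q[1],0]); print(t,s["clock"],"oven",p@ox,p@oy,p[2],"F",s["force"]@ox,s["force"]@oy,s["force"][2])
env.move_straight(ov(q,[-.25,.012,.062])[0],rate=.1)
st("0")
h=env.move_straight(ov(q,[-.135,.012,.062])[0],rate=.05,force_limit=10); st(h)
if not h:
    h=env.move_straight(ov(q,[-.105,.012,.062])[0],rate=.02,force_limit=12); st(h)
S=env.grab_frame("side")["image"];C=env.grab_frame("scene")["image"]
f=lambda i:cv2.resize(i,(400,400),interpolation=cv2.INTER_CUBIC)
cv2.imwrite("pics/f.png",np.hstack([f(C[80:240,110:270]),f(S[120:280,110:270])]))
E
```

```text
0 7.925 oven -0.2501073531514586 0.012352032561940568 0.062094478112575735 F 0.4205886357878685 -0.20596963760182668 0.25448036202245466
False 10.375 oven -0.13506375749662602 0.012029730274925822 0.06201290190463721 F -1.5180106414066863 0.7302159862198591 0.2144724658192625
False 12.025 oven -0.10497902885639562 0.011970366475354252 0.06200941196529673 F -1.4497947681215553 -1.2712957369797988 0.5900878330765739
```

View pics/f.png

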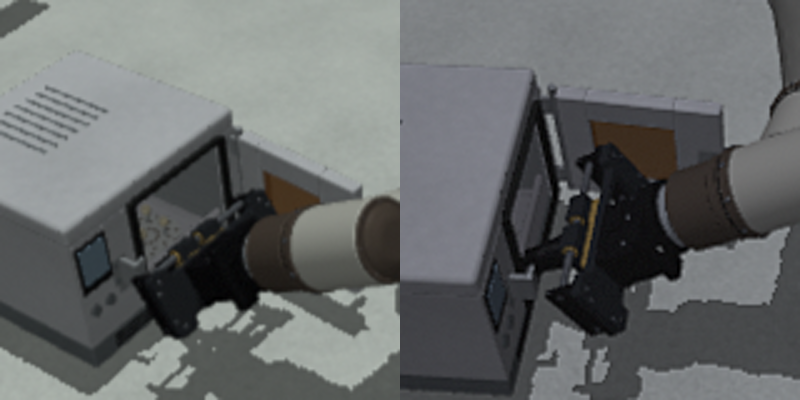

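```bash
python3 - <<'E'
from workcell import env; from h import *
np.set_printoptions(precision=4,suppress=True)
q=pickle.load(open("q.pkl","rb")); ox,oy=oax(q)
s=env.read_state()
for n in("side","scene","wrist"):
    p=env.grab_frame(n)
    off=[110,120] if n=="side" else [110,80]
    if n!="wrist": print(n,"tcp crop px",(proj(p,s["position"])-off)*2.5+([400,0] if n=="side" else [0,0]))
    for t in("tray","tray_lip","oven","keeper_spot"):
        for a in env.search_frame(p,t)[:2]:
            v=np.array(a["xyz"])-[q[0],q[1],0]; print(n,t,round(a["score"],2),"oven",v@ox,v@oy,v[2])
E
```

```text
side tcp crop px [[510.3876 267.1653]]
side tray 0.67 oven -0.11261888895826055 -0.05882941409046287 0.0668
side tray_lip 0.83 oven -0.11709996461893475 -0.06049373404867805 0.0676
side oven 0.92 oven -0.036700318164944845 0.047594317326455166 0.2078
side keeper_spot 0.62 oven -0.03651698258038582 0.04780969620990105 0.2073
scene tcp crop px [[152.9597 270.8509]]
scene tray 0.71 oven -0.06467884966909063 -0.0511643874791038 0.0669
scene tray_lip 0.59 oven -0.0658731663050243 -0.05627649152471282 0.065
scene oven 0.64 oven -0.06337687354978748 0.05247298443945066 0.1928
scene keeper_spot 0.69 oven -0.05953037499438863 0.055791786763078076 0.1925
wrist tray 0.79 oven -0.06234548360205631 -0.03151431361671803 0.0651
wrist tray_lip 0.8 oven -0.06259554112068914 -0.03464440486736475 0.0615
wrist oven 0.89 oven -0.12543343840253726 -0.005484523777142532 0.1359
wrist keeper_spot 0.94 oven -0.1160725726131839 -0.002123840561825396 0.1366
```

```bash
python3 - <<'E'
from workcell import env; from h import *; import cv2
p=env.grab_frame("wrist"); pickle.dump(p,open("w.pkl","wb")); im=p["image"].copy()
q=pickle.load(open("q.pkl","rb"))
def fish(X):
    Rc=R.from_euler('xyz',p["orientation"],degrees=True).as_matrix()
    c=(np.atleast_2d(X)-p["position"])@Rc; c=c*[1,-1,-1]
    r=np.hypot(c[:,0],c[:,1]); t=np.arctan2(r,c[:,2])
    return np.c_[p["cx"]+p["fx"]*t*c[:,0]/r,p["cy"]+p["fy"]*t*c[:,1]/r]
im=cv2.resize(im,(768,576),interpolation=cv2.INTER_CUBIC)
for col,l in(((0,0,255),[[-.125,-.1,.045],[-.125,.04,.045],[-.125,.04,.185],[-.125,-.1,.185]]),((0,255,0),[[-.121,.035,.087],[-.121,-.095,.087],[-.121,-.095,.047],[-.121,.035,.047]]),((255,0,0),[[-.15,.059,.098],[-.15,.059,.132]])):
    d=np.vstack([np.linspace(l[i-1],l[i],8) for i in range(len(l))])
    cv2.polylines(im,[(fish(ov(q,d))*1.5).astype(int)],True,col,1)
cv2.circle(im,tuple((fish(env.read_state()["position"])[0]*1.5).astype(int)),4,(255,0,255),1)
cv2.imwrite("pics/g.png",im)
E
```

```text
(no output)
```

View pics/g.png

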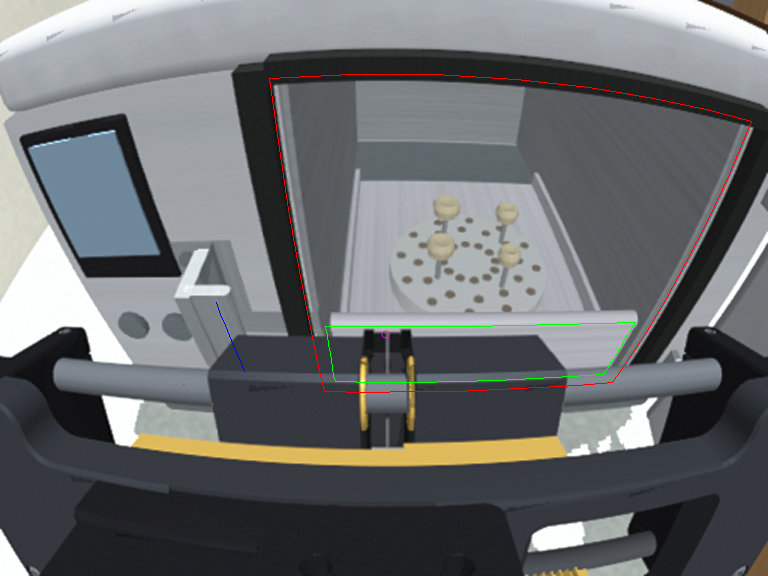

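The wrist view shows the tip squarely on the lip (385,335), the crowns untouched at (470,240), and the keeper at (205,285) clear of the gripper. The lip is a few mm off my fit, so I'll push on slowly to the stop.

```bash
python3 - <<'E'
from workcell import env; from h import *
np.set_printoptions(precision=4,suppress=True)
q=pickle.load(open("q.pkl","rb")); ox,oy=oax(q)
def st(t):
    s=env.read_state(); p=s["position"]-np.array([q[0],q[1],0]); f=s["force"]; print(t,s["clock"],"oven",p@ox,p@oy,p[2],"F",f@ox,f@oy,f[2])
for x in(-.1,-.095,-.09):
    h=env.move_straight(ov(q,[x,.012,.062])[0],rate=.02,force_limit=9); st(h)
    if h: break
E
```

```text
True 13.1417 oven -0.10434976707060677 0.01223301258995178 0.06180417162975162 F -3.771471399009111 -2.1175802403683295 1.2945941559190346
```

```bash
python3 - <<'E'
from workcell import env; from h import *
np.set_printoptions(precision=3,suppress=True)
q=pickle.load(open("q.pkl","rb")); ox,oy=oax(q); M=np.c_[ox,oy,[0,0,1]]
def st(t):
    s=env.read_state(); p=s["position"]-np.array([q[0],q[1],0]); print(t,s["clock"],"oven",p@M,"F",s["force"]@M,"T",s["wrist_torque"]@M); return s["force"]@M,s["wrist_torque"]@M
env.move_straight(ov(q,[-.109,.012,.062])[0],rate=.03); a=st(0)
for x in(-.1045,-.103,-.102,-.101):
    env.move_straight(ov(q,[x,.012,.062])[0],rate=.02,force_limit=15); b=st(x)
    if b[0][0]-a[0][0]<-10: break
p=env.grab_frame("wrist"); pickle.dump(p,open("w2.pkl","wb"))
import cv2; print(cv2.absdiff(p["image"],pickle.load(open("w.pkl","rb"))["image"])[190:230,200:440].mean())
E
```

```text
0 13.45 oven [-0.109  0.012  0.062] F [ 0.372  0.16  -0.045] T [-0.013  1.802 -0.028]
-0.1045 13.825 oven [-0.105  0.012  0.062] F [-2.938 -0.513 -0.122] T [-0.048  2.214 -0.079]
-0.103 14.075 oven [-0.104  0.012  0.062] F [-7.225 -2.496  1.055] T [-0.414  2.741 -0.789]
-0.102 14.325 oven [-0.104  0.012  0.062] F [-10.631  -5.426   1.082] T [-0.733  3.058 -1.286]
5.4415625
```

```bash
python3 - <<'E'
from h import *
P=pickle.load(open("p.pkl","rb"))
X=[.6343,.0129,.0628]
print((proj(P["side"],X)-[110,120])*2.5+[400,0],(proj(P["scene"],X)-[110,80])*2.5)
q=pickle.load(open("q.pkl","rb"))
p=pickle.load(open("w2.pkl","rb"))
def fish(X):
    Rc=R.from_euler('xyz',p["orientation"],degrees=True).as_matrix()
    c=(np.atleast_2d(X)-p["position"])@Rc*[1,-1,-1]
    r=np.hypot(c[:,0],c[:,1]); t=np.arctan2(r,c[:,2])
    return np.c_[p["cx"]+p["fx"]*t*c[:,0]/r,p["cy"]+p["fy"]*t*c[:,1]/r]
np.set_printoptions(precision=1,suppress=True)
for d in(0,.005,.01,.015,.02):
    print(d,"open TL,TR",(fish(ov(q,[[-.125+d,.04,.185],[-.125+d,-.1,.185],[-.121+d,.035,.087],[-.121+d,-.095,.087],[-.15+d,.059,.132],[-.125+d,.135,.21]]))*1.5).tolist())
E
```

```text
[[650.55327955 269.22937281]] [[255.141297   313.58659524]]
0 open TL,TR [[269.2099859259686, 78.99620756256633], [755.7785544799498, 123.65237474998143], [326.38938150754507, 327.7622098865149], [637.5918572415766, 324.6565867310683], [215.65488046118972, 304.79371755666136], [-27.026258030590867, 59.514238058749314]]
0.005 open TL,TR [[273.7778793585335, 72.53775935342345], [746.754241789574, 116.15188859141762], [327.5858572392044, 317.8347989453403], [633.7776631439006, 315.7984436968797], [220.15207098940465, 291.71754063167026], [-16.75010594899996, 53.387484833085324]]
0.01 open TL,TR [[278.0307442373251, 66.59157410994138], [738.0297803487564, 109.08061113496088], [328.7566262487419, 308.26598749647667], [630.009633493002, 307.2036446838299], [224.51762853015538, 279.3023829410754], [-6.814152396956615, 47.648715879352935]]
0.015 open TL,TR [[281.9979005827735, 61.101905091560326], [729.6013032338537, 102.4115690332641], [329.90107546365743, 299.04513218388047], [626.2914945194018, 298.8675665633848], [228.74766422037166, 267.5189382314361], [2.786297101459567, 42.27151056244237]]
0.02 open TL,TR [[285.70545820815164, 56.0204138089053], [721.463505458646, 96.11912478936881], [331.0187986455628, 290.16114843649433], [622.6264478743212, 290.78508222546355], [232.84014069979207, 256.3370201653704], [12.057420948417388, 37.23095867273338]]
```

```bash
python3 - <<'E'
from h import *
P=pickle.load(open("p.pkl","rb"))
for n in P: print(n,{k:v for k,v in P[n].items() if k!="image" and not k.startswith("m_")})
E
```

```text
scene {'fx': 471.3226075394673, 'fy': 471.3226075394673, 'cx': 258.619631971737, 'cy': 190.7235050087777, 'position': array([1.39571482, 0.61117457, 0.94779179]), 'orientation': array([ 48.94596221,   1.12567511, 119.46707912]), 'shot': 3}
side {'fx': 477.28768623312214, 'fy': 477.28768623312214, 'cx': 252.24025772572185, 'cy': 193.24054151626058, 'position': array([1.36024798, 0.13190392, 1.05987457]), 'orientation': array([40.12485442,  0.77931347, 89.76681796]), 'shot': 4}
wrist {'fx': 297.3186396354542, 'fy': 297.3186396354542, 'cx': 257.83270611300844, 'cy': 190.8853363023882, 'position': array([0.45057866, 0.08699175, 0.5463161 ]), 'orientation': array([-1.54325623e+01, -6.86537751e-02,  1.79895289e+02]), 'shot': 5}
```

The tip torque balance shows the push acted at the fingertip, so the tray is on its stop. The visible fingertip is about 15 mm short of the nominal TCP, which puts the lip at -0.119 and matches home (-0.121). Next I'll retract and check IK for the door sweep.

```bash
python3 - <<'E'
from workcell import env; from h import *
np.set_printoptions(precision=3,suppress=True)
q=pickle.load(open("q.pkl","rb")); ox,oy=oax(q); D=np.array([0,0,-1.])
env.move_straight(ov(q,[-.26,.012,.064])[0],rate=.12)
env.move_straight(ov(q,[-.32,.012,.28])[0],rate=.25)
for n in("side","scene"):
    p=env.grab_frame(n)
    for t in("tray","tray_lip","door"):
        for a in env.search_frame(p,t)[:1]:
            v=np.array(a["xyz"])-[q[0],q[1],0]; print(n,t,round(a["score"],2),v@ox,v@oy,v[2])
    pickle.dump(p,open(f"t_{n}.pkl","wb"))
for s in(1,-1):
    for th,n in((q[4],.06),(q[4],.02),(.8,.02),(0,.02),(-.05,.015)):
        d=s*(-np.sin(th)*ox+np.cos(th)*oy); pos=ov(q,doorpt(th,.155,n,.155))[0]
        print(s,th,pos,rpy(D,d),env.inverse_kinematics(pos,rpy(D,d)))
print(env.read_state()["clock"],env.read_state()["joint_positions"])
E
```

```text
side tray 0.65 -0.11712136175679987 -0.056482556894463694 0.0643
side tray_lip 0.61 -0.11616909181477729 -0.05460022271650261 0.0665
side door 0.83 -0.2327205570204346 -0.10981440530045883 0.1249
scene tray 0.72 -0.10978347627005794 -0.04917123440236538 0.0632
scene tray_lip 0.61 -0.10889346615772806 -0.051507445437342814 0.0653
scene door 0.73 -0.1995248374069034 -0.11467076189154873 0.0992
1 1.546788531971732 [0.455 0.075 0.155] [180.     0.   174.03] [  29.668    8.344  -25.442   -0.     -56.214 -125.639]
1 1.546788531971732 [0.495 0.071 0.155] [180.     0.   174.03] [  26.824   12.125  -20.585   -0.     -57.29  -122.794]
1 0.8 [0.602 0.032 0.155] [180.      0.    131.242] [  18.425   21.805   -6.518    0.     -61.677 -157.183]
1 0 [ 0.655 -0.078  0.155] [180.      0.     85.405] [  7.266  27.102   2.064   0.    -64.962 168.139]
1 -0.05 [ 0.654 -0.09   0.155] [180.     0.    82.54] [  6.136  27.212   2.248   0.    -65.037 166.405]
-1 1.546788531971732 [0.455 0.075 0.155] [180.     0.    -5.97] [ 29.668   8.344 -25.442   0.    -56.214  54.361]
-1 1.546788531971732 [0.495 0.071 0.155] [180.     0.    -5.97] [ 26.824  12.125 -20.585   0.    -57.29   57.206]
-1 0.8 [0.602 0.032 0.155] [180.      0.    -48.758] [ 18.425  21.805  -6.518   0.    -61.677  22.817]
-1 0 [ 0.655 -0.078  0.155] [-180.       0.     -94.595] [  7.266  27.102   2.064   0.    -64.962 -11.861]
-1 -0.05 [ 0.654 -0.09   0.155] [-180.      0.    -97.46] [  6.136  27.212   2.248   0.    -65.037 -13.595]
17.2917 [  37.859   38.146    2.66    40.602 -100.637  -52.186]
```

```bash
cat >> h.py <<'E'
D=np.array([0,0,-1.])
def dp(q,th,n,z=.155,r=.155):
    ox,oy=oax(q); return ov(q,doorpt(th,r,n,z))[0], rpy(D,-(-np.sin(th)*ox+np.cos(th)*oy))
E
python3 - <<'E'
from workcell import env; from h import *
np.set_printoptions(precision=3,suppress=True)
q=pickle.load(open("q.pkl","rb")); ox,oy=oax(q); M=np.c_[ox,oy,[0,0,1]]
def st(t):
    s=env.read_state(); p=s["position"]-np.array([q[0],q[1],0]); print(t,round(s["clock"],2),p@M,"F",s["force"]@M)
th=q[4]
env.goto(*dp(q,th,.075,.31))
env.move_straight(dp(q,th,.075)[0],rate=.2); st("down")
print(env.move_straight(dp(q,th,.03)[0],rate=.06,force_limit=3)); st("near")
n=.022
for t in np.arange(th,.19,-.14):
    h=env.move_straight(*dp(q,t,n),rate=.09,force_limit=6)
    if h: break
st(t)
S=env.grab_frame("side")["image"];C=env.grab_frame("scene")
r=env.search_frame(C,"door"); print([a["xyz"] for a in r[:1]])
import cv2
f=lambda i:cv2.resize(i,(400,400),interpolation=cv2.INTER_CUBIC)
cv2.imwrite("pics/i.png",np.hstack([f(C["image"][80:240,110:270]),f(S[120:280,110:270])]))
E
```

```text
down 19.83 [-0.299 -0.192  0.156] F [-0.426 -0.43   0.16 ]
False
near 20.73 [-0.298 -0.149  0.155] F [ 0.319  0.476 -0.008]
0.28678853197173293 24.51 [-0.207  0.02   0.155] F [-0.119  0.738 -0.61 ]
[[0.6239, -0.0597, 0.1105]]
```

View pics/i.png

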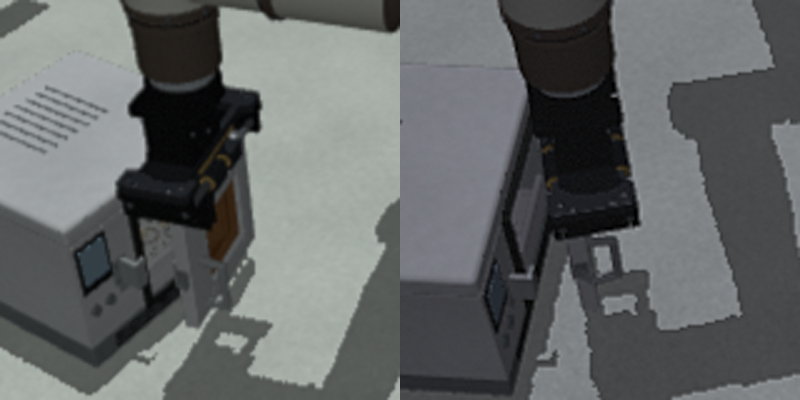

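The door is following the finger, now partly shut at scene crop (215,250). I'll continue the arc in fine steps and log the force.

```bash
python3 - <<'E'
from workcell import env; from h import *
np.set_printoptions(precision=2,suppress=True)
q=pickle.load(open("q.pkl","rb")); ox,oy=oax(q)
def F(): return env.read_state()["force"]@ox
n=.022; t=.287
for t in np.r_[np.arange(.25,.14,-.05)]:
    env.move_straight(*dp(q,t,n),rate=.06,force_limit=8)
f0=0
log=[];peak=0;snap=False
for t in np.arange(.14,-.30,-.010):
    f=-F(); 
    h=env.move_straight(*dp(q,t,n),rate=.025,force_limit=max(3,17-f))
    f=-F(); s=env.read_state(); p=s["position"]-np.array([q[0],q[1],0])
    log.append((round(t,3),round(p@ox*1e3,1),round(f,1),h))
    peak=max(peak,f)
    if h or (snap and f>8): break
    if peak>8 and f<peak-5: snap=True
print(*log,sep="\n"); print(snap,s["clock"],s["force"])
E
```

```text
(np.float64(0.14), np.float64(-185.5), np.float64(-1.1), False)
(np.float64(0.13), np.float64(-183.9), np.float64(-0.3), False)
(np.float64(0.12), np.float64(-182.3), np.float64(-0.3), False)
(np.float64(0.11), np.float64(-180.7), np.float64(0.5), False)
(np.float64(0.1), np.float64(-179.2), np.float64(0.0), False)
(np.float64(0.09), np.float64(-177.7), np.float64(-0.9), False)
(np.float64(0.08), np.float64(-176.2), np.float64(0.1), False)
(np.float64(0.07), np.float64(-174.7), np.float64(-0.3), False)
(np.float64(0.06), np.float64(-173.1), np.float64(0.3), False)
(np.float64(0.05), np.float64(-171.6), np.float64(0.4), False)
(np.float64(0.04), np.float64(-170.2), np.float64(0.2), False)
(np.float64(0.03), np.float64(-169.6), np.float64(4.2), False)
(np.float64(0.02), np.float64(-168.5), np.float64(6.0), False)
(np.float64(0.01), np.float64(-167.4), np.float64(7.6), False)
(np.float64(-0.0), np.float64(-166.3), np.float64(8.4), False)
(np.float64(-0.01), np.float64(-165.1), np.float64(10.1), False)
(np.float64(-0.02), np.float64(-164.1), np.float64(10.4), False)
(np.float64(-0.03), np.float64(-162.9), np.float64(11.8), False)
(np.float64(-0.04), np.float64(-157.4), np.float64(1.0), False)
(np.float64(-0.05), np.float64(-157.1), np.float64(5.9), False)
(np.float64(-0.06), np.float64(-156.9), np.float64(9.1), False)
True 30.725 [-0.8   9.2   1.54]
```

The snap is clear: force rose to 11.8 N, dropped to 1.0 N, then hit the buffer at 9 N. I'll retract and verify that the door stays shut.

```bash
python3 - <<'E'
from workcell import env; from h import *; import cv2
q=pickle.load(open("q.pkl","rb")); ox,oy=oax(q)
env.move_straight(dp(q,0,.06)[0],rate=.06)
env.move_straight(dp(q,0,.09,.36)[0],rate=.2)
env.goto([.42,.2,.38],[180,0,-90])
P=[env.grab_frame("side")]; C=env.grab_frame("scene")
env.dwell(.8); P.append(env.grab_frame("side"))
print("diff",cv2.absdiff(P[0]["image"],P[1]["image"])[120:280,30:250].mean())
for p in(P[1],C):
    for t in("door","door_handle","model","jar","dish"):
        for a in env.search_frame(p,t)[:1]:
            v=np.array(a["xyz"])-[q[0],q[1],0]; print(t,round(a["score"],2),"world",np.round(a["xyz"],3),"oven",(v@ox).round(3),(v@oy).round(3))
    # bbox of door mask
    m=env.trace(p,"door")
    if m: print(m[0]["score"],cv2.boundingRect(m[0]["mask"].astype(np.uint8)),"pred shut corners",proj(p,ov(q,[doorpt(0,0,.009,.19),doorpt(0,.176,.009,.19),doorpt(0,.176,.009,.04)])).round().tolist())
print(env.read_state()["clock"])
E
```

```text
diff 0.5818465909090909
door 0.69 world [ 0.608 -0.086  0.135] oven -0.15 -0.013
door_handle 0.71 world [ 0.607 -0.086  0.132] oven -0.15 -0.014
model 0.24 world [ 0.605 -0.093  0.134] oven -0.143 -0.015
jar 0.76 world [0.494 0.297 0.047] oven -0.522 -0.157
dish 0.87 world [0.548 0.458 0.019] oven -0.688 -0.117
0.84 (154, 159, 27, 86) pred shut corners [[174.0, 156.0], [160.0, 210.0], [170.0, 246.0]]
door_handle 0.76 world [ 0.6   -0.093  0.127] oven -0.142 -0.02
model 0.67 world [0.654 0.3   0.022] oven -0.538 0.002
jar 0.51 world [0.492 0.295 0.042] oven -0.52 -0.159
dish 0.7 world [ 0.669 -0.174  0.194] oven -0.067 0.055
0.6 (161, 134, 49, 71) pred shut corners [[209.0, 134.0], [167.0, 166.0], [174.0, 208.0]]
35.6083
```

The door is shut and stays still (its surface is at oven x ≈ -0.150, predicted -0.151), and the bystanders haven't moved.

```bash
python3 -c "
from workcell import env
print(env.close_job())"
```

```text
the job is handed in; nothing more can be done
None
```

I pushed the tray home to its stop with about 11 N, pressed the door until the latch snapped at about 12 N, saw that the door stayed shut with the robot clear, and handed the job in about 36 s into the 62 s allowed.

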